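# Ready the cooktop extractor: filter drawer home, snorkel up to its second stop and held

### The job

Get the little cooktop extractor ready: first push its open filter drawer fully home until it seats at its detent, and only then take the snorkel's black head with the press button squeezed in and pull it up past the first stop to the second, top stop. Finish while holding the head up there, without letting go (it would sink back, as its clamp is not tightened yet), and leave the other things on the counter where they are.

Things in the scene. Friction and masses are not known exactly. Their poses are not given: they have to be found in the camera images.
- extractor: Fixed stainless filter box on the counter, 160 mm (x, with the drawer home) by 180 mm (y) by 85 mm high; origin under its centre on the counter. Its drawer front is on its -x side, towards the robot. Its x axis points from the drawer front into the box, z up. On its top, 20 mm towards +x from its centre, stands a fixed grey collar (68 mm across at its foot, 54 mm above, its top 121 mm above the counter) with the upright snorkel tube in it.
- drawer_face (a point): Centre of the outer face of the drawer's flat stainless front (172 mm wide, 64 mm high, 12 mm thick, its lower edge 10.5 mm and upper edge 74.5 mm above the counter; no handle). Moves with the drawer; axes as the box's. The front closes against the box's open side; when home its outer face is 80 mm from the box's centre towards -x.
- filter_drawer (a joint): How far the filter drawer is open, m: 0 fully home, 0.07 fully out; starts 0.03 to 0.06 open. It slides along the box's x axis and is closed by pushing its front towards the box's +x. About 1 N moves it; a sprung detent resists from 14 to 5 mm before home (push with some 4 to 9 N) and then draws it in and holds it home.
- head_mid (a point): Centre of the black block at the top of the snorkel tube, half-way up, on the tube's axis; 154 mm above the counter when the snorkel is down. Axes as the box's. The block is 34 mm (x) by 30 mm (y) by 46 mm high with parallel faces. From its -y face a nozzle (24 mm round, then a 60 mm wide flat slotted mouth) reaches out to 69 mm from the axis, its mouth 3 to 33 mm above the block's underside.
- snorkel: The whole sliding snorkel: aluminium tube 36 mm across with the black block, nozzle and button on top; origin on the tube's axis 33 mm below point head_mid.
- button_face (a point): Centre of the outer face of the press button, a plain steel pad 18 mm wide (y) by 24 mm high, half-way up the block on its -x face (the side towards the drawer front). At rest it stands 9 mm proud of the block; fully pressed, 3 mm, so block and button are then 37 mm across. Squeeze it between the fingers against the block's opposite (+x) face, coming from above.
- latch_button (a joint): How far the button is pressed towards the box's +x, m: 0 out, 0.006 fully in; springs out by itself, 3 N to start and 6 N fully in. Pressed more than about 4 mm it frees the latch.
- mast (a joint): How far the snorkel is pulled up, m: 0 down, 0.05 first stop, 0.11 second stop (hard end). It slides straight up. Unless the button is kept pressed it is latched at 0 and caught again at 0.05. Lifting takes about 3 to 7 N; when let go it sinks back by its own weight and is caught some 15 mm above the first stop.
- grinder_mid (a point): Stainless spice grinder with a press top, 52 mm across, 138 mm tall; point half-way up. Bystander.
- canister_mid (a point): Closed lime-green plastic canister, 94 mm across, 116 mm tall; point half-way up. Bystander.
- mortar_mid (a point): Small wooden mortar, 90 mm across, 70 mm tall; point half-way up. Bystander.
- tin_large_mid (a point): Closed metal tin, 70 mm across, 42 mm tall; point half-way up. Bystander.
- tin_small_mid (a point): Closed metal tin, 54 mm across, 34 mm tall; point half-way up. Bystander.

How it is judged:
On the way, in this order (a step that is already met when the one before it is completed fails the run):
1. the filter drawer is pushed home to its detent while the snorkel is still down (value of joint filter_drawer below 0.003 m and value of joint mast below 0.01 m), for 0.2 s.
2. the button is pressed in with the snorkel still below its first stop (value of joint filter_drawer below 0.003 m and value of joint latch_button above 0.003 m and value of joint mast below 0.04 m), for 0.05 s.
3. the snorkel is pulled up to its second stop (value of joint filter_drawer below 0.003 m and value of joint mast above 0.102 m), for 0.3 s.
At the end, for the whole second after the job is handed in: The filter drawer is home (within 3 mm), the snorkel is at its second stop (within 8 mm of 110 mm), at rest, and the fingers still hold its head (more than 2 N) (all of step 3 and contact force between the fingers and snorkel above 2 N and velocity of joint mast between -0.02 and 0.02 m/s); the arm keeps its last pose, push and grip.
It fails at once if one of the other things on the counter is moved by more than 30 mm (distance of any of grinder_mid, canister_mid, mortar_mid, tin_large_mid, tin_small_mid from where it was at the start of the episode above 0.03 m).
It also fails if it takes over 48 s, if anything falls off the work surface, if the arm or the gripper's body presses on something with over 40 N, if the wrist force passes 120 N, or if a joint passes its speed limit or range.

### The arm

A 7-joint arm with a two-finger parallel gripper is mounted at the origin on the work surface. World frame = base frame: x ahead of the robot, y to its left, z up, the work surface at z = 0. Lengths are in m, angles in rad, forces in N, time in s.
With the tool pointing down it reaches from about 0.425 to 0.875 m from the base axis. Payload 9.9 kg.
Tool frame: the origin (TCP) lies at the very end of the fingers, on their centre line; the grasp point (between the pads) lies 19 mm behind it; z points along the fingers, y is the direction in which the jaws open and shut (so a half turn about z gives the same grasp; the last joint's range is limited). The gripper opens to 85 mm and grips with 20 to 120 N. Pads are 22 mm wide; open, the fingers measure 114 mm over their backs; the gripper's body (76 mm by 85 mm) begins 54 mm behind the grasp point. The pads swing forward as they close: fully open they stand 13 mm farther back than shut.
Start: joints at [1.126, 0.576, 0.025, 1.437, -0.015, 1.129, -0.057], TCP at [0.238, -0.632, 0.231] pointing down, gripper open.
Joint ranges: [-2.76, 2.76], [-0.34, 2.15], [-1.52, 1.57], [0.19, 2.46], [-1.09, 4.23], [0.17, 1.99], [-2.82, 2.82]. Speed limits (rad/s): [2.22, 2.22, 3.01, 3.01, 3.14, 3.14, 3.14].

### API

Orientations are given as a unit quaternion [w, x, y, z].
In Python, from plant import robot, imaging gives the robot as it stands. Calls block until the motion is done:
- robot.movep(position, orientation): joint-space move of the TCP to a pose.
- robot.move_linear(position, attitude=None, max_speed=0.15, guard=None): straight line of the TCP; attitude=None keeps the orientation; max_speed is the mean speed in m/s. With guard (N) it stops when the force on the tool has changed by that much, and returns True; else False.
- robot.movej(angles): joint-space move.
- robot.grip(opening, grasp_force=None): finger opening in m; grasp_force is the grip in N (None keeps the last); returns when the fingers have stopped.
- robot.dwell(seconds).
- robot.solve_ik(position, orientation): joint angles nearest the present ones, or None.
- imaging.capture(name): name is "scene" or "side" or "wrist"; returns the picture (420x560x3 uint8, blue, green, red); there is no depth.
- imaging.camera_model(name): a dict with "camera_matrix" (3x3 intrinsics, pixels), "origin" and "attitude" of the camera in the world. Camera axes: x right, y up, looking along -z (the intrinsics and any distortion apply to the point x, -y, -z); pixel columns grow to the right and rows downward; lengths in m; the calibration is good to about 2 mm. A picture is of the moment at which its call begins: read the wrist's pose just before it. camera_model takes no time and is no camera call; for the wrist camera it gives the pose at the moment of the call.
A pose or a line that the arm cannot do raises robot.MotionError and nothing moves.
- robot.finish_job(): hands the job in, once; it reports no verdict.
Readings, each from a call of its own:
- robot.current_t(): time.
- robot.current_qpos(): joint angles.
- robot.current_joint_velocities(): joint speeds.
- robot.current_tau(): joint torques, N m.
- robot.current_tcp_pos(): TCP position.
- robot.current_ee_rot(): TCP orientation.
- robot.current_force(): force on the tool from outside, world axes, zero at the start.
- robot.current_torque(): the same for the moment, N m.
- robot.current_gripper_width(): finger opening in m.
Only numpy, scipy, OpenCV 4.12 (cv2) and the standard library are available. Lean on these libraries where they do the work, as an engineer would, in place of code of your own. Each camera call takes 0.05 s, during which the arm holds its last target.

## Working session

There is one attempt and no reset: what is moved stays moved. The work goes in short steps, each a Python script; the robot and the scene stay as the last script left them, time stands still between calls to the robot, and variables do not carry over. Pictures are saved under pics/ and viewed, and the job is handed in when it is done.

```bash
ls; mkdir -p pics; python3 - <<'E'
from plant import robot, imaging
import cv2
print(robot.current_t(),robot.current_tcp_pos(),robot.current_ee_rot())
for n in("scene","side","wrist"):
    m=imaging.camera_model(n);print(n,m)
    cv2.imwrite(f"pics/{n}0.png",imaging.capture(n))
E
```

```text
pics
0.0 [ 0.23814041 -0.63109694  0.230461  ] [-8.11890853e-04  9.83764965e-01  1.79459736e-01 -1.93581906e-04]
scene {'camera_matrix': array([[519.56461182,   0.        , 268.60490228],
       [  0.        , 519.56461182, 206.61358569],
       [  0.        ,   0.        ,   1.        ]]), 'origin': array([ 1.20312433, -0.53136523,  0.96734953]), 'attitude': array([0.84241522, 0.36797358, 0.15128721, 0.3633789 ])}
side {'camera_matrix': array([[424.98694745,   0.        , 283.42433783],
       [  0.        , 424.98694745, 211.90733514],
       [  0.        ,   0.        ,   1.        ]]), 'origin': array([0.54498707, 0.69706299, 0.79336375]), 'attitude': array([-0.02802965, -0.01143742,  0.34496913,  0.9381257 ])}
wrist {'camera_matrix': array([[356.73713014,   0.        , 277.2086368 ],
       [  0.        , 356.73713014, 211.61490154],
       [  0.        ,   0.        ,   1.        ]]), 'origin': array([ 0.29949759, -0.60755255,  0.37411327]), 'attitude': array([ 0.81535748, -0.10745478,  0.07536363, -0.56388471])}
```

View pics/scene0.png

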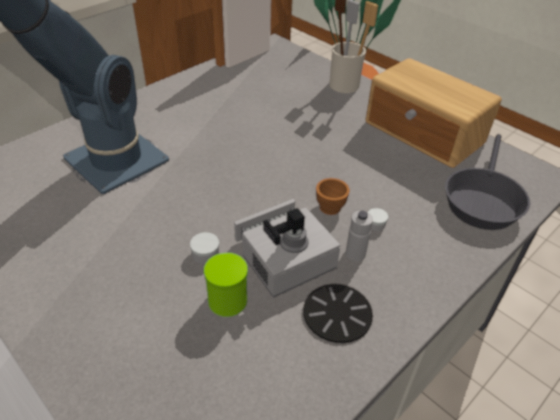

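View pics/side0.png

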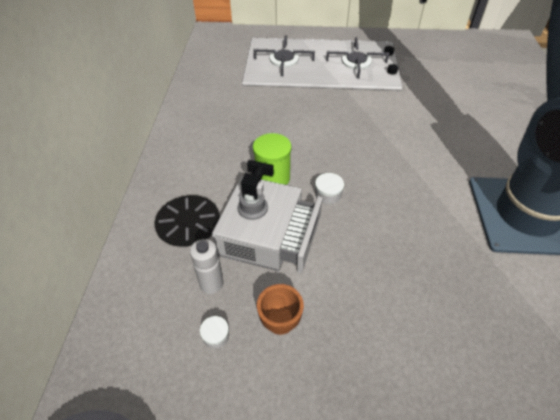

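View pics/wrist0.png

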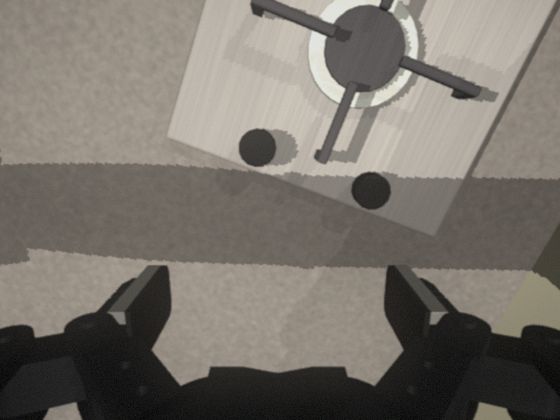

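The scene camera shows the extractor at about (290,245), with the drawer face edge from (237,222) to (295,207). The green canister is at (227,285), the mortar at (332,195), the grinder at (360,235), and the tins at (205,245) and (377,218). The side camera shows the extractor at (265,222). I'll enlarge both.

```bash
python3 - <<'E'
import cv2
a=cv2.imread("pics/scene0.png")[170:320,180:400]
cv2.imwrite("pics/s_c.png",cv2.resize(a,None,fx=3.6,fy=3.6,interpolation=cv2.INTER_CUBIC))
a=cv2.imread("pics/side0.png")[130:350,180:360]
cv2.imwrite("pics/d_c.png",cv2.resize(a[20:160],None,fx=4,fy=4,interpolation=cv2.INTER_CUBIC))
E
```

```text
(no output)
```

View pics/s_c.png

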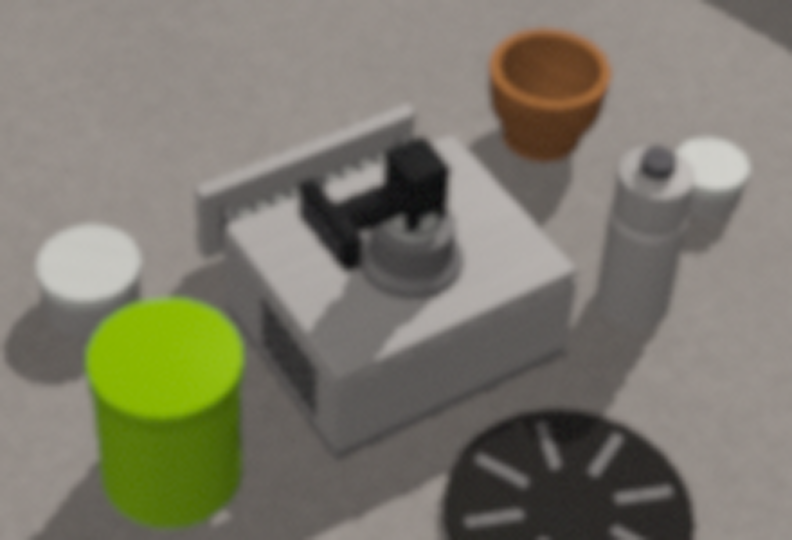

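View pics/d_c.png

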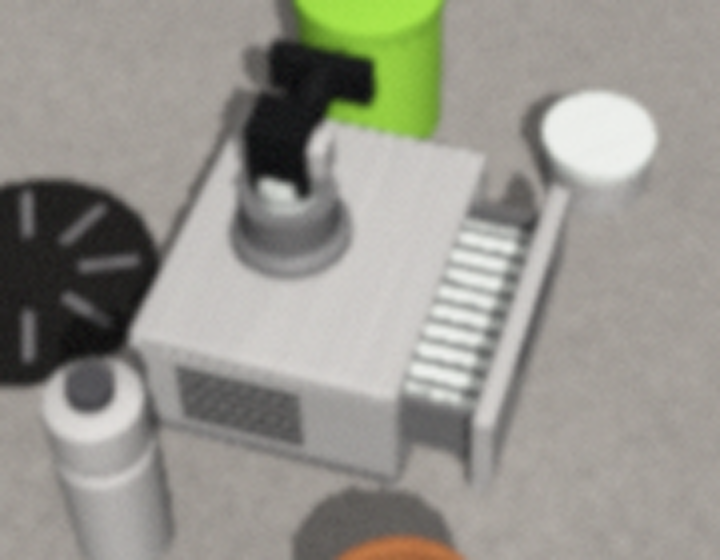

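```bash
cat > h.py <<'E'
import numpy as np, cv2
from scipy.spatial.transform import Rotation as R
from scipy.optimize import least_squares
from plant import robot, imaging
def rot(q): return R.from_quat([q[1],q[2],q[3],q[0]])
def proj(m,p):
    c=rot(m["attitude"]).inv().apply(np.atleast_2d(p)-m["origin"]); K=m["camera_matrix"]
    return np.c_[K[0,2]+K[0,0]*c[:,0]/-c[:,2], K[1,2]+K[1,1]*-c[:,1]/-c[:,2]]
def unproj(m,uv,z):
    K=m["camera_matrix"];d=rot(m["attitude"]).apply([(uv[0]-K[0,2])/K[0,0],-(uv[1]-K[1,2])/K[1,1],-1])
    return m["origin"]+d*(z-m["origin"][2])/d[2]
S=imaging.camera_model("scene");D=imaging.camera_model("side")
sc=lambda u,v:(u/3.6+180-.36,v/3.6+170-.36)
dc=lambda u,v:(u/4+180-.37,v/4+150-.37)
E
cat > fit.py <<'E'
from h import *
f,b=-.068,.08
obs=[(S,sc(229,230),(f,-.09,.085)),(S,sc(338,375),(b,-.09,.085)),(S,sc(573,270),(b,.09,.085)),(S,sc(455,140),(f,.09,.085)),
(D,dc(135,340),(b,.09,.085)),(D,dc(405,395),(f,.09,.085)),(D,dc(485,155),(f,-.09,.085)),
(S,sc(198,188),('o',-.086,.0745)),(S,sc(408,105),('o',.086,.0745)),(D,dc(570,190),('o',-.086,.0745)),(D,dc(492,428),('o',.086,.0745))]
def model(x,p):
    q=list(p)
    if q[0]=='o': q[0]=-.08-x[3]
    c,s=np.cos(x[2]),np.sin(x[2])
    return [x[0]+c*q[0]-s*q[1],x[1]+s*q[0]+c*q[1],q[2]]
def res(x): return np.concatenate([proj(m,model(x,p))[0]-uv for m,uv,p in obs])
r=least_squares(res,[.65,0,0,.045])
print(r.x,np.round(r.fun.reshape(-1,2),1).tolist())
x=r.x
for n,m,uv,z in [("canister",S,sc(165,358),.116),("mortar",S,sc(550,70),.07),("tinA",S,sc(88,265),.038),("tinB",S,sc(712,165),.038),("grinder",S,sc(656,165),.132),
 ("canD",D,(273,147),.116),("morD",D,(281,299),.07),("tinAd",D,(330,185),.038),("tinBd",D,(214,330),.038),("grD",D,(203,246),.135),
 ("head_top S",S,sc(415,158),.177),("headtopD",D,dc(278,112),.177)]:
    p=unproj(m,uv,z)[:2]; d=p-x[:2]; c,s=np.cos(x[2]),np.sin(x[2])
    print(n,p.round(4),"local",(c*d[0]+s*d[1]).round(4),(-s*d[0]+c*d[1]).round(4))
print(model(x,(.02,0,.154)))
E
python3 fit.py
```

```text
[ 0.63310867  0.09324289 -0.22237361  0.0368682 ] [[-2.0, -2.1], [0.3, -0.3], [1.3, -1.6], [-1.4, -3.1], [-2.3, -1.4], [-2.3, 0.9], [0.2, -0.7], [-1.5, -0.4], [-0.5, -1.1], [-1.0, -0.8], [-0.4, -0.5]]
canister [ 0.6305 -0.097 ] local 0.0394 -0.1861
mortar [0.5826 0.3077] local -0.0965 0.1981
tinA [ 0.4804 -0.0425] local -0.119 -0.1661
tinB [0.7081 0.3449] local 0.0177 0.262
grinder [0.7335 0.2297] local 0.0679 0.1553
canD [ 0.6187 -0.081 ] local 0.0244 -0.1731
morD [0.5752 0.3005] local -0.1022 0.1893
tinAd [ 0.4761 -0.0378] local -0.1243 -0.1625
tinBd [0.6986 0.3557] local 0.006 0.2704
grD [0.728  0.2323] local 0.0619 0.1565
head_top S [0.6545 0.0855] local 0.0226 -0.0028
headtopD [0.6536 0.0861] local 0.0215 -0.0024
[np.float64(0.6526162027886142), np.float64(0.08883197815584588), 0.154]
```

```bash
cat >> h.py <<'E'
X=np.array([.6331,.0932,-.2224])
def w(lx,ly,z,X=X):
    c,s=np.cos(X[2]),np.sin(X[2]); return [X[0]+c*lx-s*ly,X[1]+s*lx+c*ly,z]
def q(a):
    Y=np.array([np.cos(a),np.sin(a),0]);Z=np.array([0,0,-1.]);m=np.c_[np.cross(Y,Z),Y,Z]
    v=R.from_matrix(m).as_quat(); return [v[3],v[0],v[1],v[2]]
E
python3 - <<'E'
from h import *
print(R.from_quat(np.roll(robot.current_ee_rot(),-1)).as_matrix()[:,1])
for a in (0,np.pi,np.pi/2,-np.pi/2):
    for p in ((-.16,0,.26),(-.16,0,.04),(-.09,0,.04),(.02,0,.3),(.02,0,.15),(.02,0,.28)):
        s=robot.solve_ik(w(*p),q(X[2]+a)); print(round(a,2),p,None if s is None else np.round(s,2))
E
```

```text
[ 0.35307581 -0.93559382 -0.00129575]
0 (-0.16, 0, 0.26) [ 0.12  0.33 -0.64  1.84  0.22  1.05 -0.83]
0 (-0.16, 0, 0.04) [-0.09  0.61 -0.39  2.11  0.46  0.51 -1.05]
0 (-0.09, 0, 0.04) [-0.09  0.65 -0.3   1.95  0.33  0.59 -0.83]
0 (0.02, 0, 0.3) [ 0.08  0.54 -0.49  1.36  0.25  1.3  -0.65]
0 (0.02, 0, 0.15) [ 0.02  0.64 -0.39  1.58  0.27  0.98 -0.67]
0 (0.02, 0, 0.28) [ 0.07  0.55 -0.48  1.4   0.25  1.26 -0.65]
3.14 (-0.16, 0, 0.26) [ 0.49  0.52 -1.29  1.83  0.54  1.2   1.95]
3.14 (-0.16, 0, 0.04) [ 0.4   0.94 -1.3   2.09  1.09  1.07  1.45]
3.14 (-0.09, 0, 0.04) [ 0.43  1.   -1.3   1.93  1.09  1.16  1.6 ]
3.14 (0.02, 0, 0.3) [ 0.41  0.76 -1.29  1.35  0.72  1.54  2.11]
3.14 (0.02, 0, 0.15) [ 0.43  0.93 -1.3   1.56  0.91  1.36  1.96]
3.14 (0.02, 0, 0.28) [ 0.42  0.78 -1.29  1.38  0.74  1.51  2.09]
1.57 (-0.16, 0, 0.26) [ 0.37  0.42 -1.04  1.84  0.4   1.12  0.54]
1.57 (-0.16, 0, 0.04) [-0.14  0.6  -0.33  2.11  0.39  0.49  0.59]
1.57 (-0.09, 0, 0.04) [ 0.08  0.7  -0.57  1.94  0.59  0.68  0.49]
1.57 (0.02, 0, 0.3) [ 0.23  0.59 -0.79  1.36  0.41  1.36  0.79]
1.57 (0.02, 0, 0.15) [ 0.21  0.71 -0.73  1.57  0.52  1.07  0.69]
1.57 (0.02, 0, 0.28) [ 0.23  0.6  -0.78  1.39  0.42  1.32  0.78]
-1.57 (-0.16, 0, 0.26) [-0.04  0.3  -0.42  1.85  0.14  1.02 -2.31]
-1.57 (-0.16, 0, 0.04) [-0.37  0.59  0.02  2.12 -0.03  0.44 -2.12]
-1.57 (-0.09, 0, 0.04) [-0.3   0.65  0.02  1.95 -0.02  0.54 -2.06]
-1.57 (0.02, 0, 0.3) [-0.07  0.51 -0.23  1.37  0.12  1.27 -2.1 ]
-1.57 (0.02, 0, 0.15) [-0.18  0.62 -0.05  1.58  0.04  0.94 -2.03]
-1.57 (0.02, 0, 0.28) [-0.08  0.52 -0.21  1.4   0.11  1.23 -2.1 ]
```

```bash
python3 - <<'E'
from h import *
robot.grip(0.0,60)
robot.movep(w(-.165,0,.26),q(X[2]+np.pi/2))
print(robot.current_t(),robot.current_tcp_pos(),robot.current_gripper_width())
m=imaging.camera_model("wrist");cv2.imwrite("pics/w1.png",imaging.capture("wrist"))
np.savez("w1.npz",**m)
E
```

```text
3.725 [0.47249828 0.12876747 0.25980711] 0.00010645590613794759
```

View pics/w1.png

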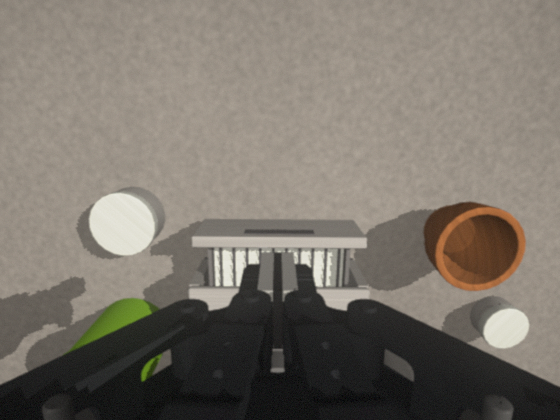

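The wrist view shows the drawer front level in the image. Its outer top edge runs from about (194,235) to (366,236), tin A is at (123,223) and the mortar at (478,247). I'll check these against the model.

```bash
python3 - <<'E'
from h import *
a=cv2.imread("pics/w1.png")[200:320,180:380]
cv2.imwrite("pics/w1c.png",cv2.resize(a,None,fx=4,fy=4,interpolation=cv2.INTER_CUBIC))
m=dict(np.load("w1.npz"))
for p in ((-.117,-.086,.0745),(-.117,.086,.0745),(-.105,-.086,.0745),(-.068,-.09,.085),(-.068,.09,.085)): print(p,proj(m,w(*p)))
E
```

```text
(-0.117, -0.086, 0.0745) [[189.15683121 236.71331692]]
(-0.117, 0.086, 0.0745) [[365.96348506 236.35211381]]
(-0.105, -0.086, 0.0745) [[189.96603017 248.29648108]]
(-0.068, -0.09, 0.085) [[185.82918124 287.59729722]]
(-0.068, 0.09, 0.085) [[369.50904617 287.24539852]]
```

View pics/w1c.png

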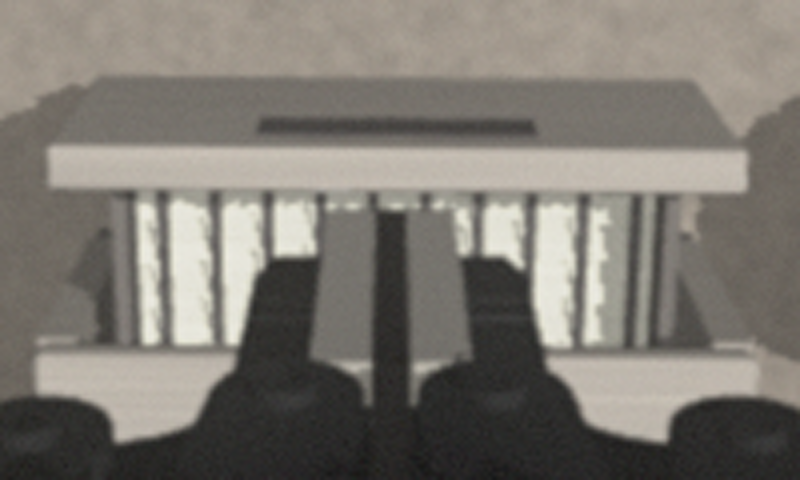

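```bash
python3 - <<'E'
from h import *
robot.move_linear(w(-.165,0,.045),max_speed=.15)
f0=robot.current_force()
g=robot.move_linear(w(-.082,0,.045),max_speed=.04,guard=22)
p=np.array(robot.current_tcp_pos()); print(g,robot.current_t(),p,robot.current_force()-f0)
d=p[:2]-X[:2];print("local x",d@[np.cos(X[2]),np.sin(X[2])])
robot.dwell(.3)
cv2.imwrite("pics/w2.png",imaging.capture("wrist"));cv2.imwrite("pics/d2.png",imaging.capture("side"))
a=cv2.imread("pics/d2.png")[150:290,180:360];b=cv2.imread("pics/w2.png")
cv2.imwrite("pics/m2.png",np.hstack([cv2.resize(a,(460,358)),cv2.resize(b,(340,255)) if 0 else cv2.copyMakeBorder(cv2.resize(b,(340,255)),0,103,0,0,0)]))
E
```

```text
True 7.1417 [0.54598471 0.11231648 0.04441454] [-0.53309634  0.98811502  0.23913816]
local x -0.08918625801075308
```

View pics/m2.png

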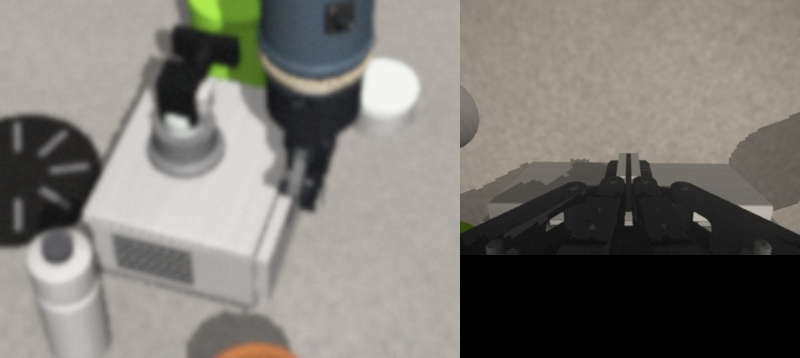

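```bash
python3 - <<'E'
from h import *
robot.move_linear(w(-.12,0,.045),max_speed=.1)
robot.move_linear(w(-.14,0,.27),max_speed=.25)
robot.grip(0.085,60)
robot.movep(w(.01,-.001,.31),q(X[2]))
print(robot.current_t(),robot.current_tcp_pos())
m=imaging.camera_model("wrist");cv2.imwrite("pics/w3.png",imaging.capture("wrist"));np.savez("w3.npz",**m)
cv2.imwrite("pics/d3.png",imaging.capture("side"));cv2.imwrite("pics/s3.png",imaging.capture("scene"))
a=cv2.imread("pics/d3.png")[150:290,180:360];b=cv2.imread("pics/s3.png")[170:310,180:360]
cv2.imwrite("pics/m3.png",cv2.resize(np.hstack([a,b]),(792,308)))
for n,p in (("front",(-.068,0,.085)),("headtop",(.02,0,.177)),("c",(.037,.015,.177)),("c",(.003,.015,.177)),("c",(.003,-.015,.177)),("c",(.037,-.015,.177))): print(n,proj(m,w(*p)))
E
```

```text
10.9583 [0.64214467 0.09029889 0.30978592]
front [[203.64029087 180.26785099]]
headtop [[291.06975291 200.74812957]]
c [[312.96656118 182.1869417 ]]
c [[269.63879905 182.09038521]]
c [[269.76761863 218.80523231]]
c [[311.9215057  218.90162266]]
```

View pics/w3.png

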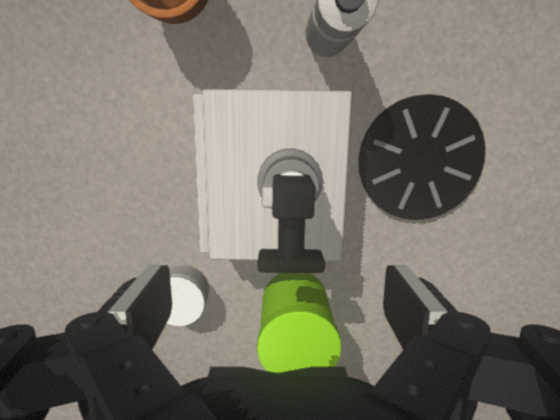

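View pics/m3.png

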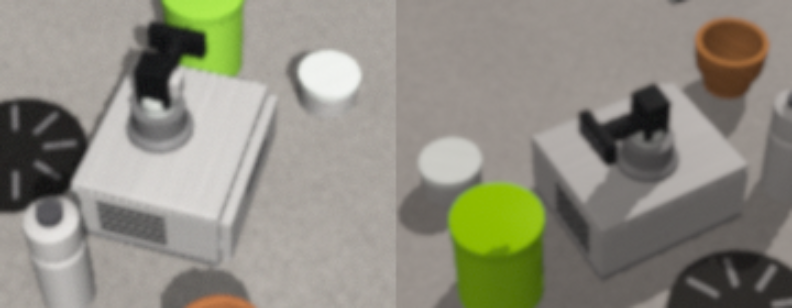

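The drawer now sits flush in all three views. In the wrist view the head top spans about (272..314, 177..218), with the button on its left at (267,197). I'll refine that with a crop.

```bash
python3 - <<'E'
import cv2
a=cv2.imread("pics/w3.png")[145:275,190:355]
cv2.imwrite("pics/w3c.png",cv2.resize(a,None,fx=4.5,fy=4.5,interpolation=cv2.INTER_CUBIC))
E
```

```text
(no output)
```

View pics/w3c.png

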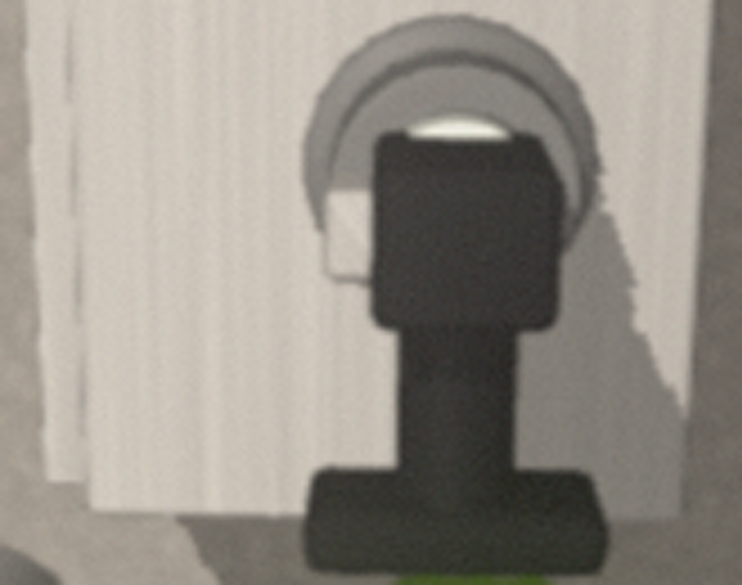

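```bash
python3 - <<'E'
from h import *
P=lambda z:w(.0205,-.001,z)
robot.movep(P(.24),q(X[2]))
f0=robot.current_force()
g=robot.move_linear(P(.137),max_speed=.1,guard=15)
print("guard",g,robot.current_tcp_pos())
if not g:
    robot.grip(0.0,45)
    robot.dwell(.2)
    print(robot.current_t(),robot.current_gripper_width(),robot.current_tcp_pos(),robot.current_force()-f0)
    cv2.imwrite("pics/w4.png",imaging.capture("wrist"));cv2.imwrite("pics/d4.png",imaging.capture("side"))
    a=cv2.imread("pics/d4.png")[120:280,180:360]
    cv2.imwrite("pics/m4.png",np.hstack([cv2.resize(a,(338,300)),cv2.resize(cv2.imread("pics/w4.png"),(400,300))]))
E
```

```text
guard False [0.65330148 0.08786419 0.13772726]
13.3833 0.035528840775667814 [0.65337809 0.08772115 0.13782822] [ 0.97521482 -1.14038773  4.18119372]
```

View pics/m4.png

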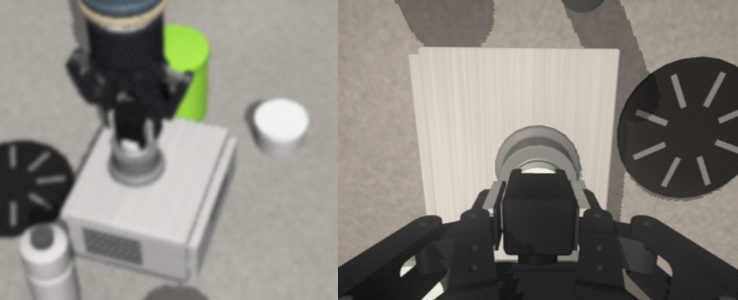

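The opening is 35.5 mm, close to the 37 mm expected with the button fully in. The wrist view shows both pads on the block's ±x faces, so I'll lift.

```bash
python3 - <<'E'
from h import *
p=np.array(robot.current_tcp_pos()); f0=robot.current_force()
for dz,v in((.03,.05),(.085,.08),(.113,.04)):
    g=robot.move_linear(p+[0,0,dz],max_speed=v,guard=28)
    print(dz,g,robot.current_t(),np.array(robot.current_tcp_pos())-p,np.round(robot.current_force()-f0,1),robot.current_gripper_width())
    if g: break
robot.dwell(.4)
print(np.array(robot.current_tcp_pos())-p,np.round(robot.current_force()-f0,1),robot.current_gripper_width())
for n in("wrist","side","scene"): cv2.imwrite(f"pics/{n}5.png",imaging.capture(n))
a=cv2.imread("pics/side5.png")[90:270,170:350];b=cv2.imread("pics/scene5.png")[140:320,200:380]
cv2.imwrite("pics/m5.png",cv2.resize(np.hstack([a,b]),(800,400)))
E
```

```text
0.03 False 14.25 [-1.90487698e-05 -5.35220736e-05  2.98698885e-02] [ 3.   1.4 -8.2] 0.03584829973494113
0.085 False 15.0917 [-3.53037265e-05 -7.82790666e-05  8.47475632e-02] [ 2.5 -0.  -9. ] 0.036090338225143334
0.113 True 15.7333 [ 1.05114812e-04 -1.18266470e-04  1.10047275e-01] [ 3.2  1.8 -9.1] 0.035417234089856725
[ 7.28158697e-05 -1.65757622e-04  1.09033381e-01] [ 4.4  3.5 -8.5] 0.03551848442975812
```

View pics/m5.png

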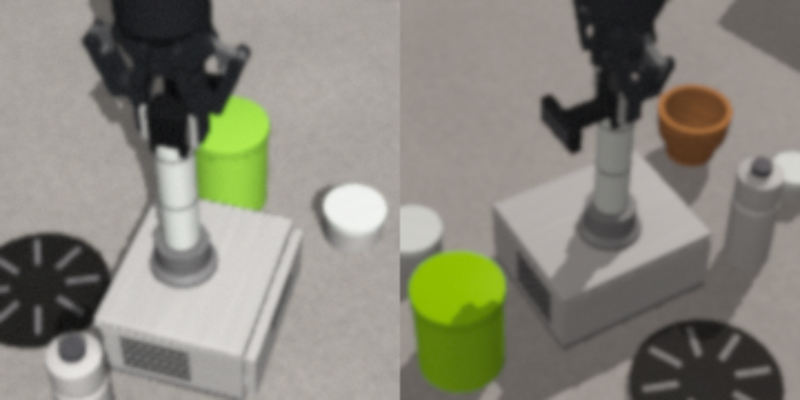

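View pics/wrist5.png

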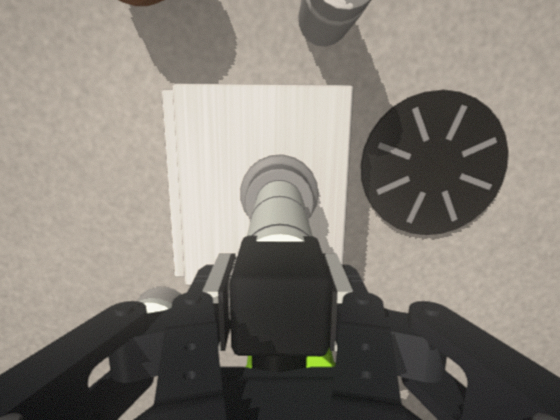

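The hard stop came at 110 mm of travel and the head is still in the grip. The drawer is flush and none of the other objects in view has moved.

```bash
python3 - <<'E'
from h import *
print(robot.current_t(),robot.current_tcp_pos(),robot.current_gripper_width(),np.abs(robot.current_joint_velocities()).max())
robot.finish_job()
E
```

```text
16.2833 [0.65346279 0.08754745 0.24684895] 0.035074548117053794 0.0024828418530835365
the job is handed in; nothing more can be done
```

The drawer is home and the snorkel is at its second stop with the gripper still holding the head. I handed the job in at 16.3 s of the 48 s; no verdict was reported.

- **Drawer:** I pushed it with closed fingers until the 22 N guard tripped. That was within 2 mm of the expected home position, and afterwards the front looked flush with the box in all three camera views.
- **Head:** I squeezed the button and block together from above with 45 N. The opening was about 35.5 mm, against the 37 mm expected with the button fully in. The 1.5 mm difference is probably pad give.
- **Lift:** I raised the head until the guard stopped the move at 110.0 mm, which matches the top stop. It then settled at 109.0 mm, with 8.5 N of load on the fingers and the arm nearly at rest.
- **Other things on the counter:** none looked moved in the last pictures. That was a visual check only, and the mortar and the tins were partly out of frame in some views.
- **Disagreements:** my first box pose was about 2 mm off in x, shown by the push contact and the wrist view, so I corrected it before gripping. My two camera readings of the canister differed by about 20 mm, which I put down to how I read the pixels and did not rely on.

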